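# Find the full screw tin by its weight

### The job

One of the three identical green screw tins on the bench mat is full and clearly heavier than the other two: find it by feel, lifting each tin in turn clear of the mat and standing it back upright on the mat, let go, before taking the next (the third may stay up if it proves the heaviest). Finish still holding the heaviest tin upright and still over the mat, its bottom at least 15 cm above the mat and touching nothing but the gripper, with the two lighter ones standing on the mat. Do not knock a tin over, and leave everything else on the bench where it is.

Things in the scene. Friction and masses are not known exactly. Their poses are not given: they have to be found in the camera images.
- tin_a_mid (a point): closed round screw tin, painted green with a yellow band and a bare steel lid, 66 mm across, 100 mm tall; the three look exactly alike and only one is full, clearly the heaviest (all weigh under 0.8 kg, contents do not show). This point is the tin's centre, 50 mm above its underside; its z axis points up along the tin. Grip it across its sides from above
- tin_b_mid (a point): closed round screw tin, painted green with a yellow band and a bare steel lid, 66 mm across, 100 mm tall; the three look exactly alike and only one is full, clearly the heaviest (all weigh under 0.8 kg, contents do not show). This point is the tin's centre, 50 mm above its underside; its z axis points up along the tin. Grip it across its sides from above
- tin_c_mid (a point): closed round screw tin, painted green with a yellow band and a bare steel lid, 66 mm across, 100 mm tall; the three look exactly alike and only one is full, clearly the heaviest (all weigh under 0.8 kg, contents do not show). This point is the tin's centre, 50 mm above its underside; its z axis points up along the tin. Grip it across its sides from above
- mat: black rubber bench mat fixed to the bench, 240 x 680 x 4 mm; the origin is the centre of its underside at bench level, x across its short side, y along its long side. The tins stand on it in a loose row, centres at least 170 mm apart, with two bystanders between them
- sanding_block: brown cork sanding block, 70 x 38 x 26 mm, lying on the mat between two tins; a bystander, leave it alone; the origin is the centre of its underside
- tape_measure: yellow and black tape measure, 62 x 36 x 56 mm, standing on the mat between two tins; a bystander, leave it alone; the origin is the centre of its underside
- glue_bottle: white glue bottle with orange cap, 52 mm across, 105 mm tall, to the left of the mat; a bystander, leave it alone; the origin is the centre of its underside
- tape_roll: blue roll of tape lying flat, 90 mm across, 30 mm tall, to the right of the mat; a bystander, leave it alone; the origin is the centre of its underside
- dowel_jar: small jar with a red cap, 64 mm across, 85 mm tall, beyond the mat; a bystander, leave it alone; the origin is the centre of its underside
- offcut: light wood offcut, 45 x 140 x 30 mm, lying beyond the mat; a bystander, leave it alone; the origin is the centre of its underside

How it is judged (in metres and radians):
On the way, in this order (a step that is already met when the one before it is completed fails the run):
1. a tin is lifted clear of the mat (((height (world z) of tin_a_mid above 0.069 m and contact force between tin_a and mat below 0.2 N and contact force between tin_a and the fingers above 1 N) or (height (world z) of tin_b_mid above 0.069 m and contact force between tin_b and mat below 0.2 N and contact force between tin_b and the fingers above 1 N) or (height (world z) of tin_c_mid above 0.069 m and contact force between tin_c and mat below 0.2 N and contact force between tin_c and the fingers above 1 N))), for 0.2 s.
2. all three tins stand on the mat again, let go (height (world z) of tin_a_mid between 0.05 and 0.059 m and angle between each of tin_a_mid, tin_b_mid, tin_c_mid's own z axis and vertical below 0.08 rad and contact force between each of tin_a, tin_b, tin_c and mat above 1 N and height (world z) of tin_b_mid between 0.05 and 0.059 m and height (world z) of tin_c_mid between 0.05 and 0.059 m and contact force between each of tin_a, tin_b, tin_c and the fingers below 0.2 N), for 0.1 s.
3. a second time a tin is lifted clear (((height (world z) of tin_a_mid above 0.069 m and contact force between tin_a and mat below 0.2 N and contact force between tin_a and the fingers above 1 N) or (height (world z) of tin_b_mid above 0.069 m and contact force between tin_b and mat below 0.2 N and contact force between tin_b and the fingers above 1 N) or (height (world z) of tin_c_mid above 0.069 m and contact force between tin_c and mat below 0.2 N and contact force between tin_c and the fingers above 1 N))), for 0.2 s.
4. all three stand on the mat again, let go (all of step 2), for 0.1 s.
5. a third time a tin is lifted clear (((height (world z) of tin_a_mid above 0.069 m and contact force between tin_a and mat below 0.2 N and contact force between tin_a and the fingers above 1 N) or (height (world z) of tin_b_mid above 0.069 m and contact force between tin_b and mat below 0.2 N and contact force between tin_b and the fingers above 1 N) or (height (world z) of tin_c_mid above 0.069 m and contact force between tin_c and mat below 0.2 N and contact force between tin_c and the fingers above 1 N))), for 0.2 s.
At the end, for the whole second after the job is handed in: The heaviest tin is held by the fingers, its underside 120 mm or more above the mat, within 20 deg of upright, still, at most 80 mm beyond the mat's edges, touching nothing else; the other two stand free and upright (5 deg) on it, pressing on it with 1 to 4.5 N each (((height (world z) of tin_a_mid above 0.174 m and angle between tin_a_mid's own z axis and vertical below 0.35 rad and linear speed of tin_a below 0.05 m/s and x of tin_a_mid in the frame of mat between -0.2 and 0.2 m and y of tin_a_mid in the frame of mat between -0.42 and 0.42 m and contact force between tin_a and the fingers above 1 N and contact force between tin_a and mat below 0.2 N and (contact force between tin_a and sanding_block below 0.2 N and contact force between tin_a and tape_measure below 0.2 N and contact force between tin_a and glue_bottle below 0.2 N and contact force between tin_a and tape_roll below 0.2 N and contact force between tin_a and dowel_jar below 0.2 N and contact force between tin_a and offcut below 0.2 N) and contact force between tin_a and tin_b below 0.2 N and contact force between tin_a and tin_c below 0.2 N and (height (world z) of tin_b_mid between 0.05 and 0.059 m and angle between tin_b_mid's own z axis and vertical below 0.08 rad and contact force between tin_b and mat above 1 N) and contact force between each of tin_b, tin_c and mat below 4.5 N and contact force between each of tin_b, tin_c and the fingers below 0.2 N and linear speed of each of tin_b, tin_c below 0.02 m/s and (height (world z) of tin_c_mid between 0.05 and 0.059 m and angle between tin_c_mid's own z axis and vertical below 0.08 rad and contact force between tin_c and mat above 1 N)) or (height (world z) of tin_b_mid above 0.174 m and angle between tin_b_mid's own z axis and vertical below 0.35 rad and linear speed of tin_b below 0.05 m/s and x of tin_b_mid in the frame of mat between -0.2 and 0.2 m and y of tin_b_mid in the frame of mat between -0.42 and 0.42 m and contact force between tin_b and the fingers above 1 N and contact force between tin_b and mat below 0.2 N and (contact force between tin_b and sanding_block below 0.2 N and contact force between tin_b and tape_measure below 0.2 N and contact force between tin_b and glue_bottle below 0.2 N and contact force between tin_b and tape_roll below 0.2 N and contact force between tin_b and dowel_jar below 0.2 N and contact force between tin_b and offcut below 0.2 N) and contact force between tin_b and tin_a below 0.2 N and contact force between tin_b and tin_c below 0.2 N and (height (world z) of tin_a_mid between 0.05 and 0.059 m and angle between tin_a_mid's own z axis and vertical below 0.08 rad and contact force between tin_a and mat above 1 N) and contact force between each of tin_a, tin_c and mat below 4.5 N and contact force between each of tin_a, tin_c and the fingers below 0.2 N and linear speed of each of tin_a, tin_c below 0.02 m/s and (height (world z) of tin_c_mid between 0.05 and 0.059 m and angle between tin_c_mid's own z axis and vertical below 0.08 rad and contact force between tin_c and mat above 1 N)) or (height (world z) of tin_c_mid above 0.174 m and angle between tin_c_mid's own z axis and vertical below 0.35 rad and linear speed of tin_c below 0.05 m/s and x of tin_c_mid in the frame of mat between -0.2 and 0.2 m and y of tin_c_mid in the frame of mat between -0.42 and 0.42 m and contact force between tin_c and the fingers above 1 N and contact force between tin_c and mat below 0.2 N and (contact force between tin_c and sanding_block below 0.2 N and contact force between tin_c and tape_measure below 0.2 N and contact force between tin_c and glue_bottle below 0.2 N and contact force between tin_c and tape_roll below 0.2 N and contact force between tin_c and dowel_jar below 0.2 N and contact force between tin_c and offcut below 0.2 N) and contact force between tin_c and tin_a below 0.2 N and contact force between tin_c and tin_b below 0.2 N and (height (world z) of tin_a_mid between 0.05 and 0.059 m and angle between tin_a_mid's own z axis and vertical below 0.08 rad and contact force between tin_a and mat above 1 N) and contact force between each of tin_a, tin_b and mat below 4.5 N and contact force between each of tin_a, tin_b and the fingers below 0.2 N and linear speed of each of tin_a, tin_b below 0.02 m/s and (height (world z) of tin_b_mid between 0.05 and 0.059 m and angle between tin_b_mid's own z axis and vertical below 0.08 rad and contact force between tin_b and mat above 1 N)))); the arm keeps its last pose, push and grip.
It fails at once if a tin is knocked or tipped over (more than 40 degrees) (angle between any of tin_a_mid, tin_b_mid, tin_c_mid's own z axis and vertical above 0.7 rad).
It fails at once if a bystander is moved by more than 30 mm (distance of any of sanding_block, tape_measure, glue_bottle, tape_roll, dowel_jar, offcut from where it was at the start of the episode above 0.03 m).
It also fails if it takes over 64 s, if anything falls off the work surface, if the arm or the gripper's body presses on something with over 40 N, if the wrist force passes 120 N, or if a joint passes its speed limit or range.

### The arm

A 6-joint arm with a two-finger parallel gripper is mounted at the origin on the work surface. World frame = base frame: x ahead of the robot, y to its left, z up, the work surface at z = 0. Lengths are in mm, angles in degrees, forces in N, time in s.
With the tool pointing down it reaches from about 300 to 850 mm from the base axis. Payload 4.2 kg.
Tool frame: the origin (TCP) lies at the very end of the fingers, on their centre line; the grasp point (between the pads) lies 19 mm behind it (env.grip_depth is the distance from the TCP to the grasp point, in mm); z points along the fingers, y is the line along which they close (so a half turn about z gives the same grasp; the last joint's range is limited). The gripper opens to 91 mm and grips with 3 to 60 N. Pads are 32 mm wide; open, the fingers measure 118 mm over their backs; the gripper's body (76 mm by 178 mm) begins 60 mm behind the grasp point.
Start: joints at [75.745, 18.312, 89.639, -0, 72.044, -1.146], TCP at [130.417, 560.035, 175.076] pointing down, gripper open.
Joint ranges: [-177.97, 177.97], [-48.28, 115.42], [12.27, 149.76], [-77.06, 257.06], [2.81, 150.46], [-146.56, 146.56]. Speed limits (degrees/s): [147.25, 147.25, 180, 180, 180, 180].

### API

Orientations are given as [roll, pitch, yaw] about the fixed x, y, z axes, in that order (R = Rz(yaw) Ry(pitch) Rx(roll)).
In Python, from workcell import env, cams gives the robot as it stands.
- The arm moves only by the tool apply_moves, never from a script. Its argument "deltas" is a list of rows, each a list of 5 numbers: the shift along the tool's x, y, z in m, then the turn about the tool's z in rad, then the opening, from -1 (shut) to 1 (fully open), so that 0 is half open. In form: [[tx, ty, tz, roll, gripper], ...]. A call has 1 to 5 rows; each row is the pose to reach, as a shift and turn from the pose commanded when the call began, along the tool's axes at that moment; what a row does not reach only later rows make up. A row lasts 1/10 s, in which the tool goes at most 50 mm and 8.59 degrees, less where a joint would pass 70% of its speed; a pose out of reach is approached as far as the arm can. A call with a gripper value outside its range is refused whole. The fingers move at their own pace and stop on an object; "grip_force" is the grip in N (left out, the last holds). Time passes only in rows, so rows that repeat a pose let the fingers close. It gives the time, the measured TCP pose, the force, the opening and the grip force at its end, in the units of the state.
- env.state(): the state, without advancing time (a new reading comes with each control period).
- cams.grab_frame(name): name is "scene" or "top"; returns the picture (400x640x3 uint8, blue, green, red); there is no depth.
- cams.get_calibration(name): a dict with "mtx" (3x3 intrinsics, pixels), "k1" (the pictures are not rectified: a ray, as slopes to the right and down, at radius r is drawn at 1 + k1 r^2 times it, then the intrinsics apply), "eye" and "attitude" of the camera in the world. Camera axes: x right, y down, z forward; pixel columns grow to the right and rows downward; lengths in mm; the calibration is good to about 2 mm. A picture is of the moment at which its call begins. get_calibration takes no time and is no camera call.
- env.job_done(): hands the job in; it is judged then, once.
The state is a dict: "time_s": time; "qpos": joint angles; "qvel": joint speeds; "effort": joint torques, N m; "ee_pos": TCP position; "ee_rot": TCP orientation; "force": force on the tool from outside, world axes, zero at the start; "torque": the same for the moment, N m; "gripper_width": finger opening in mm; "gripper_force": force on a finger pad.
Only numpy, scipy, OpenCV 4.12 (cv2) and the standard library are available. Lean on these libraries where they do the work, as an engineer would, in place of code of your own. Each camera call takes 0.05 s, during which the arm holds its last target. There are 200 camera calls.

## Working session

There is one attempt and no reset: what is moved stays moved. The work goes in short steps, Python scripts to look and compute and a tool call to move; the robot and the scene stay as the last step left them, time stands still between calls to the robot, and variables do not carry over. Pictures are saved under pics/ and viewed, at most 10 in all, crops included, and the job is handed in when it is done.

Besides the shell and the picture viewer there is one more tool, called after "Call:" as name([rows], argument=value, ...), one row to a line, values as JSON. apply_moves: Moves the arm, as the interface text tells. Its arguments: {"type":"object","properties":{"deltas":{"type":"array"},"grip_force":{"type":"number"}},"required":["deltas"]}

```bash
ls; mkdir -p pics
python3 - <<'E'
from workcell import env,cams
import cv2
for n in("scene","top"):
    cv2.imwrite(f"pics/{n}0.png",cams.grab_frame(n)); print(cams.get_calibration(n))
print(env.state())
E
```

```text
pics
{'mtx': array([[379.64090714,   0.        , 318.33369514],
       [  0.        , 379.64090714, 200.49055467],
       [  0.        ,   0.        ,   1.        ]]), 'k1': -0.09188740454047509, 'eye': array([901.96770166, 494.05899856, 996.34846988]), 'attitude': array([-1.48965564e+02, -4.58529939e-02,  1.49525652e+02])}
{'mtx': array([[520.55568746,   0.        , 321.84311105],
       [  0.        , 520.55568746, 199.47201136],
       [  0.        ,   0.        ,   1.        ]]), 'k1': -0.009470950045868409, 'eye': array([ 273.3410247 ,   -9.92107139, 1633.38158407]), 'attitude': array([-168.11551115,    0.27076196,  -91.2920287 ])}
{'time_s': 0.1, 'qpos': array([ 7.57451505e+01,  1.83484390e+01,  8.96980418e+01,  7.94260196e-05,
        7.20454462e+01, -1.14564393e+00]), 'qvel': array([ 0.01252265, -0.1565321 , -0.20329013, -0.06600754,  0.08373736,
        0.10406147]), 'effort': array([-4.20067699e-04, -4.13336563e+01, -2.32512367e+01,  7.28504523e-02,
        4.21635574e-02, -6.42707596e-05]), 'ee_pos': array([130.28476537, 559.52085379, 174.30910806]), 'ee_rot': array([-1.79908093e+02, -1.91348341e-03,  1.66890768e+02]), 'force': array([ 0.59139566,  0.55925248, -0.19598971]), 'torque': array([-0.00135045,  0.01810423,  0.00028057]), 'gripper_force': 0.0, 'gripper_width': 91.04219978667352}
```

View pics/top0.png

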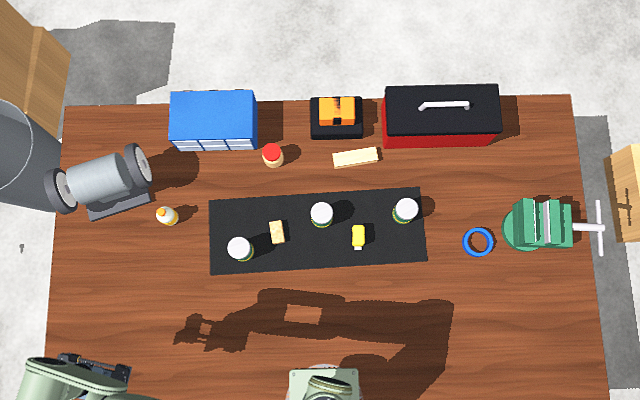

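View pics/scene0.png

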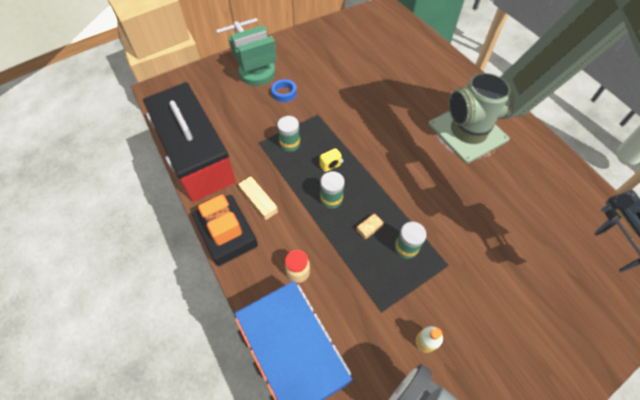

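The top view shows the lids at about (240,248), (322,214) and (406,210), the cork block at (277,232) and the tape measure at (358,237). The scene view shows the lids at about (412,233), (332,183) and (288,125).

```bash
cat > h.py <<'E'
import numpy as np,cv2
from scipy.spatial.transform import Rotation as Ro
from workcell import env,cams
def cast(n,uv,z):
    c=cams.get_calibration(n);K=c["mtx"]
    p=cv2.undistortPoints(np.float64(uv).reshape(-1,1,2),K,np.array([c["k1"],0,0,0.]))[:,0]
    d=Ro.from_euler("xyz",c["attitude"],degrees=True).apply(np.c_[p,np.ones(len(p))])
    return (c["eye"]+d*((z-c["eye"][2])/d[:,2])[:,None])[:,:2]
def lids(n,img,seeds):
    hsv=cv2.cvtColor(img,cv2.COLOR_BGR2HSV); m=((hsv[...,2]>150)&(hsv[...,1]<60)).astype(np.uint8)
    k,L,S,_=cv2.connectedComponentsWithStats(m); out=[]
    for s in seeds:
        l=L[s[1],s[0]]
        cs,_=cv2.findContours((L==l).astype(np.uint8),0,1)
        c=max(cs,key=cv2.contourArea); w=cast(n,c.reshape(-1,2),104.)
        (x,y),r=cv2.minEnclosingCircle(np.float32(w)); out.append((round(x,1),round(y,1),round(r,1),int(S[l,4]) if l else -1))
    return out
E
python3 - <<'E'
from h import *
T=cv2.imread("pics/top0.png");S=cv2.imread("pics/scene0.png")
print(lids("top",T,[(240,248),(322,214),(406,210)]))
print(lids("scene",S,[(412,233),(332,183),(288,125)]))
print("mat",cast("top",[(208,200),(419,187),(427,261),(211,274)],4).round())
for name,lo,hi,z in(("block",(8,60,120),(22,255,255),26),("tape",(23,120,120),(35,255,255),56)):
    m=cv2.inRange(cv2.cvtColor(T,cv2.COLOR_BGR2HSV),lo,hi)
    b=(262,215,30,32) if name=="block" else (345,220,28,34)
    y,x=np.nonzero(m[b[1]:b[1]+b[3],b[0]:b[0]+b[2]]); p=np.c_[x+b[0],y+b[1]]
    print(name,len(p)); w=cast("top",p,z); print(cv2.minAreaRect(np.float32(w)))
E
```

```text
[(456.7, 239.5, 33.6, 398), (555.7, -7.3, 33.5, 387), (561.4, -262.4, 34.5, 394)]
[(464.0, 245.3, 36.9, 495), (564.6, -0.2, 39.4, 417), (568.7, -253.6, 42.6, 341)]
mat [[ 623.  355.]
 [ 650. -323.]
 [ 413. -333.]
 [ 388.  340.]]
block 68
((512.6785888671875, 133.87158203125), (72.09840393066406, 40.3117790222168), 8.525010108947754)
tape 261
((490.7259826660156, -117.79053497314453), (36.72997283935547, 64.58940124511719), 88.02790832519531)
```

Call:
apply_moves([
  [-0.04,-0.024,0,0.13,1],
  [-0.08,-0.047,0,0.27,1],
  [-0.12,-0.071,0,0.4,1],
  [-0.157,-0.094,0,0.53,1],
  [-0.196,-0.118,0,0.67,1],
], grip_force=30)

```text
time_s: 0.6
ee_pos: [295.3, 399.2, 174.8]
ee_rot: [-180.0, 0.0, 128.2]
force: [1.1, 1.1, 0.5]
gripper_width: 90.9
gripper_force: 0.0
```

```bash
cat > go.py <<'E'
import sys
from h import *
s=env.state(); R=Ro.from_euler("xyz",s["ee_rot"],degrees=True)
t=np.array([float(v) for v in sys.argv[1:4]])
print(s["time_s"],s["ee_pos"].round(1),s["ee_rot"].round(1),"F",s["force"].round(2),"w",round(s["gripper_width"],1),s["gripper_force"])
print("delta mm",R.inv().apply(t-s["ee_pos"]).round(1),"roll rad",round(np.deg2rad(s["ee_rot"][2]-90),3))
E
python3 go.py 459 242 175
```

```text
0.6 [295.3 399.2 174.8] [-180.     0.   128.2] F [1.15 1.14 0.45] w 90.9 0.0
delta mm [-2.248e+02  3.140e+01 -2.000e-01] roll rad 0.667
```

Call:
apply_moves([
  [-0.045,0.006,0,0.13,1],
  [-0.09,0.013,0,0.27,1],
  [-0.135,0.019,0,0.4,1],
  [-0.18,0.025,0,0.53,1],
  [-0.225,0.031,0,0.667,1],
])

```text
time_s: 1.1
ee_pos: [459.7, 242.3, 174.8]
ee_rot: [-180.0, -0.0, 90.0]
force: [0.1, 0.7, 0.9]
gripper_width: 91.3
gripper_force: 0.0
```

Call:
apply_moves([
  [0,0,0,0,1],
  [0,0,0,0,1],
  [0,0,0,0,1],
])

```text
time_s: 1.4
ee_pos: [458.0, 244.3, 174.7]
ee_rot: [-179.9, -0.0, 90.4]
force: [-0.0, -0.2, -0.7]
gripper_width: 91.1
gripper_force: 0.0
```

```bash
python3 - <<'E'
from h import *
cv2.imwrite("pics/s1.png",cams.grab_frame("scene")[180:300,330:490].repeat(4,0).repeat(4,1))
E
python3 go.py 459 242 50
```

```text
1.45 [457.9 244.6 174.9] [-180.    -0.    90.4] F [0.51 0.84 0.37] w 91.3 0.0
delta mm [ -2.6   1.2 124.9] roll rad 0.007
```

View pics/s1.png

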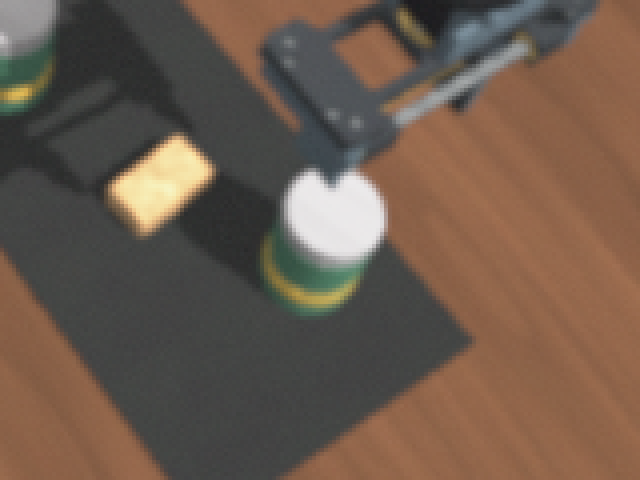

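The crop shows the fingers above the tin, whose lid is at about (334,215) in the crop. The view agrees with straddling it along x, so I go down, minding the force.

Call:
apply_moves([
  [-0.002,0.001,0.02,0,1],
  [-0.002,0.001,0.04,0,1],
  [-0.002,0.001,0.055,0,1],
  [-0.002,0.001,0.07,0,1],
  [-0.002,0.001,0.08,0,1],
])

```text
time_s: 1.95
ee_pos: [458.5, 242.7, 94.1]
ee_rot: [-179.9, 0.0, 90.4]
force: [-0.4, 0.2, -0.8]
gripper_width: 91.1
gripper_force: 0.0
```

Call:
apply_moves([
  [0,0,0.015,0,1],
  [0,0,0.03,0,1],
  [0,0,0.045,0,1],
  [0,0,0.045,0,1],
  [0,0,0.045,0,1],
])

```text
time_s: 2.45
ee_pos: [459.7, 242.5, 50.4]
ee_rot: [180.0, -0.0, 90.4]
force: [0.0, -0.3, 0.5]
gripper_width: 91.4
gripper_force: 0.0
```

Call:
apply_moves([
  [0,0,0,0,-1],
  [0,0,0,0,-1],
  [0,0,0,0,-1],
  [0,0,0,0,-1],
  [0,0,0,0,-1],
])

```text
time_s: 2.95
ee_pos: [460.7, 242.1, 50.7]
ee_rot: [179.9, -0.0, 90.3]
force: [1.6, 0.2, 2.9]
gripper_width: 65.9
gripper_force: 30.0
```

```bash
python3 go.py 459 242 50
```

```text
2.95 [460.7 242.1  50.7] [179.9  -0.   90.3] F [1.56 0.18 2.94] w 65.9 30.00111060566269
delta mm [-0.1 -1.7  0.7] roll rad 0.005
```

Call:
apply_moves([
  [0,0,-0.01,0,-1],
  [0,0,-0.02,0,-1],
  [0,0,-0.03,0,-1],
  [0,0,-0.04,0,-1],
  [0,0,-0.04,0,-1],
])

```text
time_s: 3.45
ee_pos: [461.0, 242.5, 91.9]
ee_rot: [179.8, -0.1, 90.3]
force: [0.2, -0.1, -2.3]
gripper_width: 65.8
gripper_force: 30.0
```

Call:
apply_moves([
  [0,0,0,0,-1],
  [0,0,0,0,-1],
  [0,0,0,0,-1],
  [0,0,0,0,-1],
  [0,0,0,0,-1],
])

```text
time_s: 3.95
ee_pos: [459.8, 241.8, 89.8]
ee_rot: [-180.0, 0.0, 90.3]
force: [0.1, -0.4, -1.3]
gripper_width: 65.7
gripper_force: 30.0
```

```bash
cat > weigh.py <<'E'
from h import *
F=[]
for i in range(8): cams.grab_frame("top"); F.append(np.r_[env.state()["force"],env.state()["effort"][1:3]])
F=np.array(F); print(F.mean(0).round(2),F.std(0).round(2),env.state()["ee_pos"].round(1),env.state()["gripper_width"],env.state()["time_s"])
E
python3 weigh.py
```

```text
[  0.15   0.04  -2.67 -39.   -21.33] [0.34 0.49 0.39 0.   0.01] [459.9 241.9  90.1] 66.31873248583844 4.35
```

Call:
apply_moves([
  [0,0,0.015,0,-1],
  [0,0,0.03,0,-1],
  [0,0,0.036,0,-1],
  [0,0,0.04,0,-1],
  [0,0,0.04,0,-1],
])

```text
time_s: 4.85
ee_pos: [459.9, 241.9, 50.6]
ee_rot: [-180.0, -0.0, 90.3]
force: [-0.5, -0.5, -0.9]
gripper_width: 66.0
gripper_force: 30.0
```

Call:
apply_moves([
  [0,0,0,0,-1],
  [0,0,0,0,1],
  [0,0,0,0,1],
  [0,0,0,0,1],
  [0,0,0,0,1],
])

```text
time_s: 5.35
ee_pos: [460.2, 242.1, 50.2]
ee_rot: [180.0, -0.0, 90.3]
force: [0.3, 0.5, -0.8]
gripper_width: 91.1
gripper_force: 0.0
```

Call:
apply_moves([
  [0,0,0,0,1],
  [0,0,-0.02,0,1],
  [0,0,-0.05,0,1],
  [0,0,-0.08,0,1],
  [0,0,-0.1,0,1],
])

```text
time_s: 5.85
ee_pos: [460.7, 242.3, 152.2]
ee_rot: [179.9, -0.1, 90.3]
force: [0.6, 0.4, -0.2]
gripper_width: 91.7
gripper_force: 0.0
```

```bash
python3 go.py 558.5 -5 150
```

```text
5.85 [460.7 242.3 152.2] [ 1.799e+02 -1.000e-01  9.030e+01] F [ 0.61  0.35 -0.23] w 91.7 0.0
delta mm [-247.8   96.6    2.1] roll rad 0.005
```

Call:
apply_moves([
  [-0.044,0.017,0,0,1],
  [-0.088,0.034,0,0,1],
  [-0.131,0.051,0,0,1],
  [-0.173,0.068,0,0,1],
  [-0.21,0.083,0,0,1],
])

```text
time_s: 6.35
ee_pos: [544.6, 30.2, 150.2]
ee_rot: [180.0, 0.0, 90.3]
force: [0.2, -0.1, 0.6]
gripper_width: 91.5
gripper_force: 0.0
```

Call:
apply_moves([
  [-0.025,0.01,0,0.005,1],
  [-0.038,0.014,0,0.005,1],
  [-0.038,0.014,0,0.005,1],
  [-0.038,0.014,0,0.005,1],
])

```text
time_s: 6.75
ee_pos: [557.6, -4.7, 149.9]
ee_rot: [-180.0, -0.1, 90.0]
force: [-0.1, 0.7, -0.6]
gripper_width: 91.2
gripper_force: 0.0
```

```bash
python3 go.py 558.5 -5 50
```

```text
6.75 [557.6  -4.7 149.9] [-1.8e+02 -1.0e-01  9.0e+01] F [-0.13  0.66 -0.57] w 91.2 0.0
delta mm [-0.3  1.  99.9] roll rad 0.0
```

Call:
apply_moves([
  [0,0.001,0.02,0,1],
  [0,0.001,0.035,0,1],
  [0,0.001,0.05,0,1],
  [0,0.001,0.065,0,1],
  [0,0.001,0.08,0,1],
])

```text
time_s: 7.25
ee_pos: [558.6, -3.7, 69.7]
ee_rot: [-180.0, -0.0, 90.1]
force: [-0.4, 0.5, -0.2]
gripper_width: 91.3
gripper_force: 0.0
```

Call:
apply_moves([
  [0,0,0.01,0,1],
  [0,0,0.02,0,1],
  [0,0,0.02,0,1],
  [0,0,0.02,0,-1],
  [0,0,0.02,0,-1],
])

```text
time_s: 7.75
ee_pos: [559.7, -5.5, 50.7]
ee_rot: [179.9, -0.0, 90.0]
force: [0.4, -0.3, -0.5]
gripper_width: 78.1
gripper_force: 0.0
```

Call:
apply_moves([
  [0,0,0,0,-1],
  [0,0,0,0,-1],
  [0,0,0,0,-1],
  [0,0,0,0,-1],
  [0,0,0,0,-1],
])

```text
time_s: 8.25
ee_pos: [560.4, -5.7, 50.8]
ee_rot: [179.8, -0.0, 90.0]
force: [3.0, -0.5, 3.6]
gripper_width: 65.7
gripper_force: 30.0
```

Call:
apply_moves([
  [0,0,-0.01,0,-1],
  [0,0,-0.02,0,-1],
  [0,0,-0.03,0,-1],
  [0,0,-0.04,0,-1],
  [0,0,-0.04,0,-1],
])

```text
time_s: 8.75
ee_pos: [560.2, -5.6, 91.8]
ee_rot: [179.8, -0.0, 90.0]
force: [0.3, -0.3, -5.8]
gripper_width: 65.8
gripper_force: 30.0
```

Call:
apply_moves([
  [0,0,0,0,-1],
  [0,0,0,0,-1],
  [0,0,0,0,-1],
  [0,0,0,0,-1],
  [0,0,0,0,-1],
])

```text
time_s: 9.25
ee_pos: [559.0, -5.6, 89.8]
ee_rot: [-180.0, -0.0, 90.0]
force: [-0.8, 0.2, -5.8]
gripper_width: 66.1
gripper_force: 30.0
```

```bash
python3 weigh.py
```

```text
[  0.06  -0.4   -6.03 -44.52 -22.95] [0.39 0.48 0.42 0.   0.01] [559.1  -5.6  90.1] 65.7998505075373 9.65
```

This tin weighs about 6.0 N against 2.7 N for the first. I put it back and feel the third as the task asks.

Call:
apply_moves([
  [0,0,0.015,0,-1],
  [0,0,0.03,0,-1],
  [0,0,0.036,0,-1],
  [0,0,0.04,0,-1],
  [0,0,0.04,0,-1],
])

```text
time_s: 10.15
ee_pos: [559.6, -5.6, 50.8]
ee_rot: [179.9, -0.0, 90.0]
force: [-0.3, 0.5, -7.2]
gripper_width: 65.8
gripper_force: 30.0
```

Call:
apply_moves([
  [0,0,0,0,-1],
  [0,0,0,0,1],
  [0,0,0,0,1],
  [0,0,0,0,1],
  [0,0,0,0,1],
])

```text
time_s: 10.65
ee_pos: [559.7, -5.6, 50.5]
ee_rot: [179.9, -0.0, 90.0]
force: [0.7, 0.0, -0.2]
gripper_width: 91.0
gripper_force: 0.0
```

Call:
apply_moves([
  [0,0,0,0,1],
  [0,0,-0.02,0,1],
  [0,0,-0.05,0,1],
  [0,0,-0.08,0,1],
  [0,0,-0.1,0,1],
])

```text
time_s: 11.15
ee_pos: [560.0, -5.6, 152.3]
ee_rot: [179.8, -0.0, 90.0]
force: [1.0, -0.3, -0.6]
gripper_width: 91.3
gripper_force: 0.0
```

Call:
apply_moves([
  [-0.04,0.001,0,0,1],
  [-0.085,0.002,0,0,1],
  [-0.13,0.003,0,0,1],
  [-0.175,0.004,0,0,1],
  [-0.215,0.005,0,0,1],
])

```text
time_s: 11.65
ee_pos: [564.0, -222.8, 150.1]
ee_rot: [180.0, 0.0, 90.0]
force: [0.8, -0.4, 0.6]
gripper_width: 90.9
gripper_force: 0.0
```

Call:
apply_moves([
  [-0.03,0,0,0,1],
  [-0.039,0,0,0,1],
  [-0.039,0,0,0,1],
  [-0.039,0,0,0,1],
])

```text
time_s: 12.05
ee_pos: [564.0, -258.4, 149.9]
ee_rot: [-180.0, -0.1, 90.0]
force: [0.0, -0.0, 0.8]
gripper_width: 91.1
gripper_force: 0.0
```

```bash
python3 go.py 564 -260 50
```

```text
12.05 [ 564.  -258.4  149.9] [-1.8e+02 -1.0e-01  9.0e+01] F [ 0.03 -0.04  0.77] w 91.1 0.0
delta mm [-1.7  0.  99.9] roll rad 0.0
```

Call:
apply_moves([
  [0,0,0.02,0,1],
  [0,0,0.035,0,1],
  [0,0,0.05,0,1],
  [0,0,0.065,0,1],
  [0,0,0.08,0,1],
])

```text
time_s: 12.55
ee_pos: [564.4, -257.5, 69.7]
ee_rot: [180.0, -0.0, 90.1]
force: [-0.8, -0.3, -0.4]
gripper_width: 90.8
gripper_force: 0.0
```

Call:
apply_moves([
  [0,0,0.01,0,1],
  [0,0,0.02,0,1],
  [0,0,0.02,0,1],
  [0,0,0.02,0,-1],
  [0,0,0.02,0,-1],
])

```text
time_s: 13.05
ee_pos: [564.7, -259.8, 50.8]
ee_rot: [179.9, 0.0, 90.0]
force: [-0.8, -0.6, 0.5]
gripper_width: 78.2
gripper_force: 0.0
```

Call:
apply_moves([
  [0,0,0,0,-1],
  [0,0,0,0,-1],
  [0,0,0,0,-1],
  [0,0,0,0,-1],
  [0,0,0,0,-1],
])

```text
time_s: 13.55
ee_pos: [565.4, -260.0, 50.9]
ee_rot: [179.8, 0.0, 90.0]
force: [3.2, -0.0, 4.4]
gripper_width: 65.1
gripper_force: 30.0
```

Call:
apply_moves([
  [0,0,-0.01,0,-1],
  [0,0,-0.02,0,-1],
  [0,0,-0.03,0,-1],
  [0,0,-0.04,0,-1],
  [0,0,-0.04,0,-1],
])

```text
time_s: 14.05
ee_pos: [565.1, -260.2, 92.0]
ee_rot: [179.8, 0.1, 90.0]
force: [0.5, -0.0, -2.1]
gripper_width: 65.1
gripper_force: 30.0
```

Call:
apply_moves([
  [0,0,0,0,-1],
  [0,0,0,0,-1],
  [0,0,0,0,-1],
  [0,0,0,0,-1],
  [0,0,0,0,-1],
])

```text
time_s: 14.55
ee_pos: [564.0, -259.6, 89.7]
ee_rot: [-180.0, -0.0, 90.0]
force: [1.0, 0.2, -2.1]
gripper_width: 65.2
gripper_force: 30.0
```

```bash
python3 weigh.py
```

```text
[  0.13   0.28  -2.59 -48.23 -22.52] [0.51 0.48 0.33 0.01 0.01] [ 564.1 -259.6   90. ] 65.01507345699429 14.95
```

The third weighs 2.6 N, so it is light. I put it back and return to the middle tin.

Call:
apply_moves([
  [0,0,0.015,0,-1],
  [0,0,0.03,0,-1],
  [0,0,0.036,0,-1],
  [0,0,0.04,0,-1],
  [0,0,0.04,0,-1],
])

```text
time_s: 15.45
ee_pos: [564.1, -259.7, 50.8]
ee_rot: [-180.0, 0.0, 90.0]
force: [-2.3, 0.4, -0.2]
gripper_width: 65.6
gripper_force: 30.0
```

Call:
apply_moves([
  [0,0,0,0,-1],
  [0,0,0,0,1],
  [0,0,0,0,1],
  [0,0,0,0,1],
  [0,0,0,0,1],
])

```text
time_s: 15.95
ee_pos: [564.5, -259.7, 50.2]
ee_rot: [180.0, 0.0, 90.0]
force: [-0.6, -0.2, -0.4]
gripper_width: 90.7
gripper_force: 0.0
```

Call:
apply_moves([
  [0,0,0,0,1],
  [0,0,-0.02,0,1],
  [0,0,-0.05,0,1],
  [0,0,-0.08,0,1],
  [0,0,-0.1,0,1],
])

```text
time_s: 16.45
ee_pos: [565.0, -260.0, 152.3]
ee_rot: [179.8, 0.1, 90.0]
force: [-0.5, -0.0, -0.2]
gripper_width: 91.2
gripper_force: 0.0
```

Call:
apply_moves([
  [0.04,-0.001,0,0,1],
  [0.085,-0.002,0,0,1],
  [0.13,-0.003,0,0,1],
  [0.175,-0.004,0,0,1],
  [0.215,-0.005,0,0,1],
])

```text
time_s: 16.95
ee_pos: [558.8, -42.6, 150.2]
ee_rot: [180.0, -0.0, 90.0]
force: [1.2, -0.0, 0.2]
gripper_width: 91.6
gripper_force: 0.0
```

Call:
apply_moves([
  [0.03,0,0,0,1],
  [0.039,0,0,0,1],
  [0.039,0,0,0,1],
  [0.039,0,0,0,1],
])

```text
time_s: 17.35
ee_pos: [559.3, -6.6, 150.0]
ee_rot: [180.0, 0.0, 90.0]
force: [-0.6, -0.6, 0.0]
gripper_width: 91.2
gripper_force: 0.0
```

```bash
python3 go.py 559 -5.5 50
```

```text
17.35 [559.3  -6.6 150. ] [180.   0.  90.] F [-0.64 -0.62  0.03] w 91.2 0.0
delta mm [  1.2  -0.3 100. ] roll rad -0.0
```

Call:
apply_moves([
  [0,0,0.02,0,1],
  [0,0,0.035,0,1],
  [0,0,0.05,0,1],
  [0,0,0.065,0,1],
  [0,0,0.08,0,1],
])

```text
time_s: 17.85
ee_pos: [559.3, -7.6, 69.4]
ee_rot: [180.0, 0.0, 89.9]
force: [-0.2, -0.0, -0.4]
gripper_width: 91.3
gripper_force: 0.0
```

Call:
apply_moves([
  [0,0,0.01,0,1],
  [0,0,0.02,0,1],
  [0,0,0.02,0,1],
  [0,0,0.02,0,-1],
  [0,0,0.02,0,-1],
])

```text
time_s: 18.35
ee_pos: [559.8, -5.7, 50.7]
ee_rot: [179.9, -0.0, 90.0]
force: [0.7, -0.1, 0.5]
gripper_width: 77.9
gripper_force: 0.0
```

Call:
apply_moves([
  [0,0,0,0,-1],
  [0,0,0,0,-1],
  [0,0,0,0,-1],
  [0,0,0,0,-1],
  [0,0,0,0,-1],
])

```text
time_s: 18.85
ee_pos: [559.7, -5.6, 50.6]
ee_rot: [179.9, -0.0, 90.0]
force: [0.2, -0.4, 4.4]
gripper_width: 65.4
gripper_force: 30.0
```

Call:
apply_moves([
  [0,0,-0.01,0,-1],
  [0,0,-0.025,0,-1],
  [0,0,-0.045,0,-1],
  [0,0,-0.065,0,-1],
  [0,0,-0.085,0,-1],
])

```text
time_s: 19.35
ee_pos: [557.4, -5.6, 134.5]
ee_rot: [-179.8, -0.0, 90.0]
force: [-0.4, 0.8, -5.9]
gripper_width: 65.6
gripper_force: 30.0
```

Call:
apply_moves([
  [0,0,-0.02,0,-1],
  [0,0,-0.04,0,-1],
  [0,0,-0.06,0,-1],
  [0,0,-0.08,0,-1],
  [0,0,-0.09,0,-1],
])

```text
time_s: 19.85
ee_pos: [558.8, -5.6, 225.8]
ee_rot: [-180.0, -0.0, 90.0]
force: [0.5, 0.6, -5.6]
gripper_width: 66.1
gripper_force: 30.0
```

Call:
apply_moves([
  [0,0,0,0,-1],
  [0,0,0,0,-1],
  [0,0,0,0,-1],
  [0,0,0,0,-1],
  [0,0,0,0,-1],
])

```text
time_s: 20.35
ee_pos: [558.8, -5.6, 224.3]
ee_rot: [-179.9, -0.0, 90.0]
force: [-0.5, 1.4, -5.3]
gripper_width: 65.8
gripper_force: 30.0
```

```bash
python3 weigh.py
python3 - <<'E'
from h import *
cv2.imwrite("pics/s2.png",cams.grab_frame("scene"))
E
```

```text
[ -0.34   0.22  -5.74 -42.5  -26.42] [0.46 0.68 0.39 0.02 0.03] [559.1  -5.7 225.1] 65.61772246162889 20.75
```

View pics/s2.png

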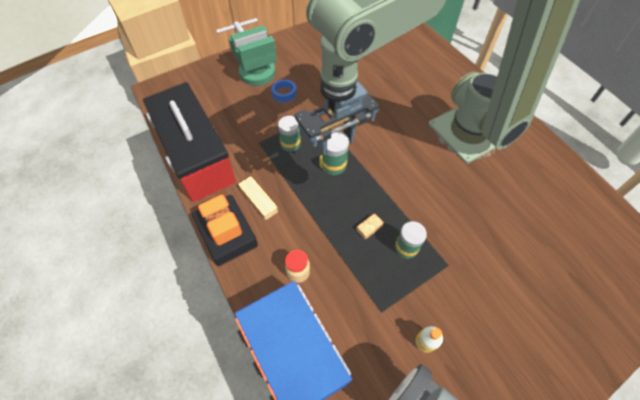

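The heavy tin is held up at (335,155). The two light ones stand upright at (411,240) and (289,133), and everything else is where it was.

```bash
python3 -c "
from workcell import env
print(env.job_done())"
```

```text
the job is handed in; nothing more can be done
None
```

The middle tin is the full one, about 5.9 N against 2.6–2.7 N for the other two; I handed the job in with it held upright about 17 cm above the mat, and the two lighter tins standing free on the mat.

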